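Set the indexing head to the marked line and lock it

ROBOT

A 6-joint arm with a two-finger parallel gripper is mounted at the origin on the work surface. World frame = base frame: x ahead of the robot, y to its left, z up, the work surface at z = 0. Lengths are in m, angles in rad, forces in N, time in s.
With the tool pointing down it reaches from about 0.35 to 0.775 m from the base axis. Payload 5.5 kg.
Tool frame: the origin (TCP) lies at the very end of the fingers, on their centre line; the grasp point (between the pads) lies 19 mm behind it; z points along the fingers, y is the line along which they close (so a half turn about z gives the same grasp; the last joint's range is limited). The gripper opens to 85 mm and grips with 20 to 120 N. Pads are 22 mm wide; open, the fingers measure 114 mm over their backs; the gripper's body (76 mm by 85 mm) begins 54 mm behind the grasp point. The pads swing forward as they close: fully open they stand 13 mm farther back than shut.
Start: joints at [0.972, 0.313, 0.046, 1.304, 0, 1.431], TCP at [0.255, 0.516, 0.231] pointing down, gripper open.
Joint ranges: [-2.76, 2.76], [-0.86, 1.69], [-1.03, 1.26], [-2.2, 2.34], [-1.47, 1.5], [-3.14, 3.14]. Speed limits (rad/s): [2.57, 2.57, 3.14, 3.14, 3.14, 3.14].

INTERFACE

Orientations are given as a unit quaternion [w, x, y, z].
In Python, from workcell import get_state, read_camera, calibration, hand_in gives the robot as it stands.
- The arm moves only by the tool drive_tool, never from a script. Its argument "deltas" is a list that holds one entry, the list of rows, each a list of 7 numbers: the closure in counts, from 0 (fully open) to 255 (shut), then the shift along the tool's x, y, z in m, then the turn, a rotation vector about the tool's x, y, z in degrees. A call has 1 to 12 rows; each row is the pose to reach, as a shift and turn from the pose commanded when the call began, along the tool's axes at that moment; what a row does not reach only later rows make up. A row lasts 1/8 s, in which the tool goes at most 62.5 mm and 10.7 degrees, less where a joint would pass 70% of its speed; a pose out of reach is approached as far as the arm can. A call with a gripper value outside its range is refused whole. The fingers move at their own pace and stop on an object; "newtons" is the grip in N (left out, the last holds). Time passes only in rows, so rows that repeat a pose let the fingers close. It gives the time, the measured TCP pose, the force, the opening and the grip force at its end, in the units of the state.
- get_state(): the state, without advancing time (a new reading comes with each control period).
- read_camera(name): name is "side" or "top"; returns (picture, depth): 480x640x3 uint8, red, green, blue; 480x640 float32, m along the optical axis (not along the pixel's ray), 0 where there is no reading.
- calibration(name): a dict with "mtx" (3x3 intrinsics, pixels), "world_from_camera" (4x4, takes a point from camera to world coordinates). Camera axes: x right, y up, looking along -z (the intrinsics and any distortion apply to the point x, -y, -z); pixel columns grow to the right and rows downward; lengths in m; the calibration is good to about 2 mm. A picture is of the moment at which its call begins. calibration takes no time and is no camera call.
- hand_in(): hands the job in; it is judged then, once.
The state is a dict: "clock": time; "joint_pos": joint angles; "qvel": joint speeds; "tau": joint torques, N m; "tcp_pos": TCP position; "orientation": TCP orientation; "wrist_force": force on the tool from outside, world axes, zero at the start; "ft_torque": the same for the moment, N m; "finger_gap": finger opening in m; "grip_force": force on a finger pad.
Only numpy, scipy, OpenCV 4.12 (cv2) and the standard library are available. Lean on these libraries where they do the work, as an engineer would, in place of code of your own. Each camera call takes 0.05 s, during which the arm holds its last target. There are 200 camera calls.

TASK

On the indexing head, push the pin on the dial round with the fingertips until the dial's index line lines up with the one long line on the scale ring, then push the lock lever over to its stop and leave everything set. Push gently: do not grip the pin, the blank or the lever, do not turn the scale ring, and leave the other things on the bench and base plate where they are.

Things in the scene. Friction and masses are not known exactly. Their poses are not given: they have to be found in the camera images.
- index_base: Grey base plate of the indexing head, 280 x 360 x 20 mm, fixed to the bench. Origin on the bench under the dial's axis; its x axis points to its far side, y to its left, and the plate reaches 140 mm to either side in x and from -200 to +160 mm in y. The round head stands on it: a 250 mm scale ring, top 50 mm above the bench, and in it the 180 mm dial, top 52 mm above the bench.
- dial (a joint): Angle of the round steel dial about its upright axis, rad, growing counter-clockwise seen from above; 0 when its index line points along the base plate's x axis. Range -1.5 to 7.8: the target can be reached either way round. It turns against steady friction of 0.15 N m (about 2 N at the pin) and stays where it is left, locked or not.
- dial_axis (a point): Point on the dial's axis at the height of its top face, 52 mm above the bench. A turned wooden blank (56 mm across) in a 68 mm steel chuck stands fixed to the dial here, rising 50 mm above the dial's face.
- dial_index (a point): Point on the dial's rim, 90 mm from the axis, at the outer end of the dial's only engraved line, the index line (black, 32 mm long, 3.5 mm wide, radial).
- dial_pin (a point): Centre of the top of the black upright pin on the dial: 18 mm across, 42 mm tall above the dial's top face, 70 mm from the axis, straight across the axis from the index line. Fixed to the dial; push its side to turn the dial.
- target_line (a point): Point on the inner edge of the scale ring, 90 mm from the axis, at the inner end of the target line: the one long thick line (32 mm long, 3.5 mm wide) on the fixed aluminium scale ring. The other 23 lines, 15 degrees apart, are thin and only 12 mm long. The ring is set by very stiff friction and must not be turned.
- lock_lever (a joint): Angle of the lock lever about its upright axis, rad: 0 open, pointing to the right away from the dial (the base plate's -y), growing clockwise seen from above to 1.3 at its stop, locked, where it points nearly to the base plate's -x. Friction 0.1 N m (about 2 N near its end), stays where left; it does not brake the dial.
- lever_pivot (a point): On the lock lever's axis, 155 mm to the right of the dial's axis, at the height of the lever's bar (58 mm above the bench). The hub is 28 mm across, 68 mm tall above the bench.
- lever_tip (a point): Centre of the 26 mm black ball at the end of the lock lever, 80 mm from the pivot, 58 mm above the bench; the bar between is 12 mm thick, its underside 32 mm above the base plate. Its end stop is rigid: ease onto it.
- finial: Turned wooden finial, 30 mm across, 58 mm tall, standing on the base plate's far right corner. Bystander; origin at the centre of its underside.
- centre: Pointed steel lathe centre, 28 mm across, 48 mm tall, standing on the base plate's far left corner. Bystander; origin at the centre of its underside.
- gouge: Turning gouge with a light wooden handle, 240 mm, lying left of the head. Bystander; origin at the centre of its underside.
- chisel: Chisel with a dark wooden handle, 220 mm, lying to the right. Bystander; origin at the centre of its underside.
- glue: White glue bottle, 56 mm across, 130 mm tall, standing to the left. Bystander; origin at the centre of its underside.
- sanding_block: Cork sanding block 70 x 110 x 40 mm, to the right. Bystander; origin at the centre of its underside.
- tin: Open aluminium tin, 80 mm across, 90 mm tall, to the left. Bystander; origin at the centre of its underside.
- spanner: Steel spanner, 180 mm, lying to the right. Bystander; origin at the centre of its underside.

How it is judged:
On the way, in this order (a step that is already met when the one before it is completed fails the run):
1. the dial's index line rests at the long scale line while the lock lever is still open (horizontal distance between dial_index and target_line below 0.0045 m and velocity of joint dial between -0.05 and 0.05 rad/s and value of joint lock_lever below 0.7 rad), for 0.3 s.
2. the lock lever is pushed over to its stop (value of joint lock_lever above 1.15 rad and horizontal distance between dial_index and target_line below 0.0045 m), for 0.2 s.
At the end, for the whole second after the job is handed in: The outer end of the index line is within 4.5 mm (about 3 degrees) of the inner end of the long scale line, the lock lever is within 0.15 rad of its stop, and both are at rest (all of step 2 and velocity of joint dial between -0.05 and 0.05 rad/s and velocity of joint lock_lever between -0.05 and 0.05 rad/s and distance of target_line from where it was at the start of the episode below 0.004 m); the robot touches nothing.
It fails at once if the dial or its pin is squeezed or pushed with more than 30 N (contact force between the fingers and dial above 30 N).
It fails at once if the lock lever is squeezed or pushed with more than 30 N (contact force between the fingers and lock_lever above 30 N).
It fails at once if the scale ring is turned (distance of target_line from where it was at the start of the episode above 0.004 m).
It fails at once if a bystander is moved more than 15 mm (distance of any of finial, centre, gouge, chisel, glue, sanding_block, tin, spanner from where it was at the start of the episode above 0.015 m).
It also fails if it takes over 64 s, if anything falls off the work surface, if the arm or the gripper's body presses on something with over 40 N, if the wrist force passes 120 N, or if a joint passes its speed limit or range.

## Working session

There is one attempt and no reset: what is moved stays moved. The work goes in short steps, Python scripts to look and compute and a tool call to move; the robot and the scene stay as the last step left them, time stands still between calls to the robot, and variables do not carry over. Pictures are saved under pics/ and viewed, at most 10 in all, crops included, and the job is handed in when it is done.

Besides the shell and the picture viewer there is one more tool, called after ">>>" in YAML: its name, and indented under it one key for each argument. drive_tool: Moves the arm, as the interface text tells. Its arguments: {"type":"object","properties":{"deltas":{"type":"array","items":{"type":"array","items":{"type":"array","items":{"type":"number"}}}},"newtons":{"type":"number"}},"required":["deltas"]}

```bash
mkdir -p pics; cat > h.py <<'E'
import numpy as np, cv2
from workcell import *
def snap(n,f,crop=None,s=1):
    p,d=read_camera(n); np.savez('last_'+n,p=p,d=d)
    im=p[:,:,::-1]
    if crop: x0,y0,x1,y1=crop; im=im[y0:y1,x0:x1]
    cv2.imwrite('pics/'+f,cv2.resize(im,None,fx=s,fy=s,interpolation=cv2.INTER_CUBIC))
def at_z(n,u,v,z):
    c=calibration(n);K=np.array(c['mtx']);T=np.array(c['world_from_camera'])
    r=np.linalg.solve(K,[u,v,1]);r=T[:3,:3]@[r[0],-r[1],-r[2]]
    o=T[:3,3];return o+r*(z-o[2])/r[2]
def px(n,P):
    c=calibration(n);K=np.array(c['mtx']);T=np.array(c['world_from_camera'])
    q=T[:3,:3].T@(np.array(P)-T[:3,3]);q=K@[q[0],-q[1],-q[2]];return q[:2]/q[2]
E
python3 -c "
from h import *
snap('top','t0.png');snap('side','s0.png')
for n in('top','side'):print(calibration(n))
print(get_state())"
```

```text
{'mtx': array([[472.60815896,   0.        , 323.475128  ],
       [  0.        , 472.60815896, 243.45166408],
       [  0.        ,   0.        ,   1.        ]]), 'world_from_camera': array([[-0.00820477,  0.98475723, -0.17374082,  0.37015542],
       [-0.99968078, -0.01222967, -0.02210825, -0.01014907],
       [-0.02389606,  0.17350397,  0.98454322,  1.21400563],
       [ 0.        ,  0.        ,  0.        ,  1.        ]])}
{'mtx': array([[567.71810821,   0.        , 320.11145182],
       [  0.        , 567.71810821, 236.42763844],
       [  0.        ,   0.        ,   1.        ]]), 'world_from_camera': array([[-0.98322477,  0.12605234, -0.13183269,  0.34605322],
       [-0.18170723, -0.6140711 ,  0.76804893,  1.20800368],
       [ 0.01585972,  0.77911969,  0.62667454,  1.08656172],
       [ 0.        ,  0.        ,  0.        ,  1.        ]])}
{'clock': 0.1, 'joint_pos': array([ 9.72420542e-01,  3.13916520e-01,  4.51021549e-02,  1.30359537e+00,
       -1.42031348e-05,  1.43120764e+00]), 'qvel': array([ 0.00046054, -0.00033038,  0.00338619,  0.00072872, -0.00047889,
       -0.00083946]), 'tau': array([ 2.41268805e-03, -4.81725240e+01,  2.99244833e+01,  1.26530809e-02,
       -1.46416801e-04,  3.24821394e-05]), 'tcp_pos': array([0.25439636, 0.51516158, 0.23050695]), 'orientation': array([-2.84328069e-04,  2.27386920e-01,  9.73804158e-01, -7.54971736e-04]), 'wrist_force': array([-0.58957044, -1.31385788, -0.44863165]), 'ft_torque': array([0.01292529, 0.05981802, 0.05068637]), 'grip_force': 0.0, 'finger_gap': 0.08554593819660872}
```

View pics/t0.png

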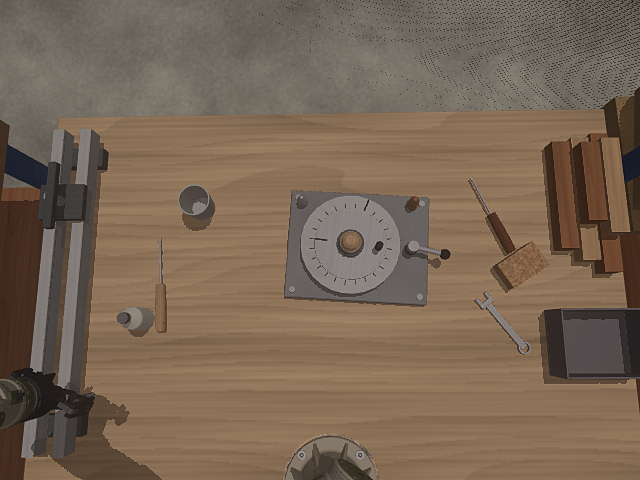

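View pics/s0.png

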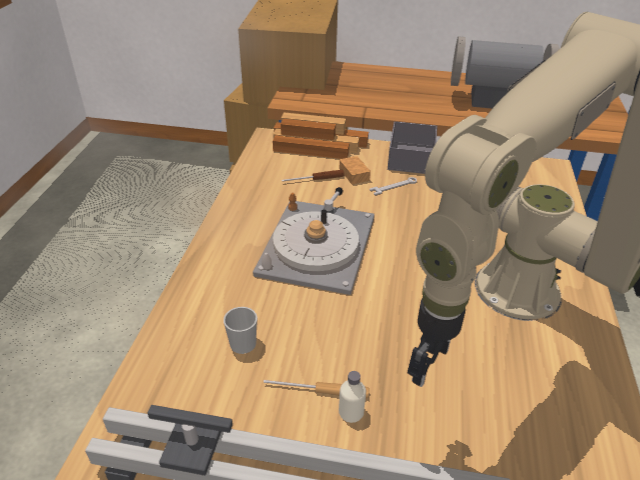

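```bash
python3 -c "
from h import *
snap('top','t1.png',(280,180,460,315),4.4)"
```

```text
(no output)
```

View pics/t1.png

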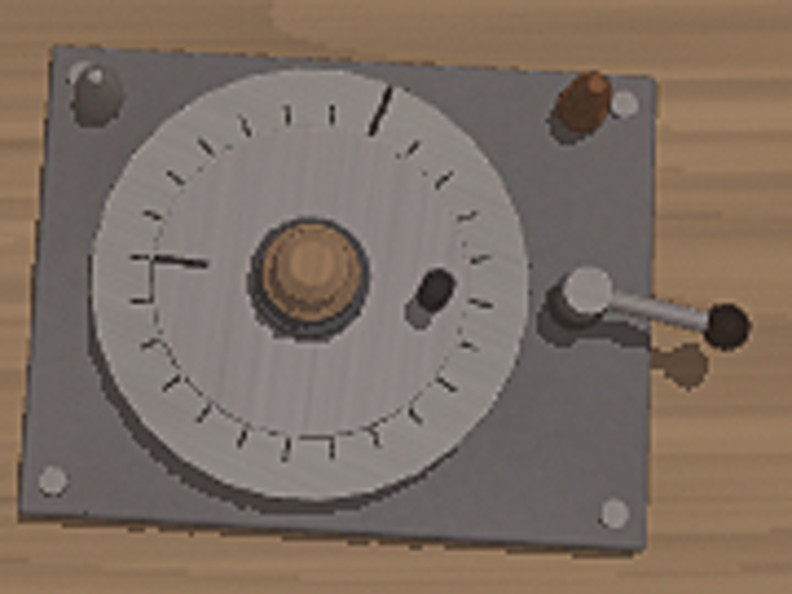

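```bash
cat >> h.py <<'E'
def c2w(u,v,z,n='top',o=(280,180),s=4.4): return at_z(n,o[0]+(u+.5)/s-.5,o[1]+(v+.5)/s-.5,z)
E
python3 -c "
from h import *
from scipy.optimize import least_squares
idx=c2w(153,259,.052);tgt=c2w(371,134,.05);pin=c2w(440,278,.094);piv=c2w(588,288,.068);tip=c2w(728,326,.062)
rim=[c2w(u,v,.05)[:2] for u,v in((310,69),(92,280),(528,280),(310,500),(155,430-0),(465,128))]
cen=least_squares(lambda q:[np.hypot(*(r-q[:2]))-.125 for r in rim[:4]],[.5,0]).x
for n in('idx','tgt','pin','piv','tip'):
  P=eval(n);d=P[:2]-cen;print(n,P.round(4),np.hypot(*d).round(4),np.degrees(np.arctan2(d[1],d[0])).round(1))
print(cen,np.hypot(*(tip-piv)[:2]))
fin=c2w(560,130,.02);print(fin)
for c in((55,47),(655,78),(643,550),(20,518)):print(c2w(*c,.02))
d=np.load('last_top.npz')['d']
"
```

```text
idx [0.5881 0.0386 0.052 ] 0.0897 81.5
tgt [ 0.66  -0.087  0.05 ] 0.0927 -23.4
pin [ 0.5677 -0.1198  0.094 ] 0.07 -95.9
piv [ 0.5656 -0.2044  0.068 ] 0.1545 -93.4
tip [ 0.5442 -0.2822  0.062 ] 0.2341 -97.5
[ 0.5749249 -0.0501489] 0.08067751772188848
[ 0.66829502 -0.1999995   0.02      ]
[0.72341497 0.09775763 0.02      ]
[ 0.69905083 -0.2570562   0.02      ]
[ 0.42267844 -0.23740323  0.02      ]
[0.44417328 0.11691315 0.02      ]
```

```bash
cat >> h.py <<'E'
C=np.array([.575,-.050])
def rows(base,goals,clos=255):
    # base, goals: (x,y,z,yaw deg of tool x, may be unwrapped)
    b=np.radians(base[3]);X=np.array([np.cos(b),np.sin(b)]);Y=np.array([np.sin(b),-np.cos(b)])
    for g in goals:
        d=np.array(g[:2])-base[:2]
        print([clos,round(d@X,4),round(d@Y,4),round(base[2]-g[2],4),0,0,round(base[3]-g[3],1)])
def arc(a,z,r=.07): t=np.radians(a);return (C[0]+r*np.cos(t),C[1]+r*np.sin(t),z,a-90)
E
python3 -c "
from h import *
print(arc(-71,.2))
rows((.255,.516,.231,-206.3),[arc(-71,.2)])"
```

```text
(np.float64(0.5977897708120009), np.float64(-0.11618630029195218), 0.2, -161)
[255, np.float64(-0.5874), np.float64(-0.4149), 0.031, 0, 0, -45.3]
```

>>> drive_tool:
  deltas:
    - [[255,-0.049,-0.035,0,0,0,-4],[255,-0.098,-0.069,0,0,0,-8],[255,-0.147,-0.104,0,0,0,-12],[255,-0.196,-0.138,0.01,0,0,-16],[255,-0.245,-0.173,0.01,0,0,-20],[255,-0.294,-0.207,0.015,0,0,-24],[255,-0.343,-0.242,0.02,0,0,-28],[255,-0.392,-0.277,0.025,0,0,-32],[255,-0.441,-0.311,0.031,0,0,-36],[255,-0.49,-0.346,0.031,0,0,-40],[255,-0.54,-0.381,0.031,0,0,-43],[255,-0.5874,-0.4149,0.031,0,0,-45.3]]

```text
clock: 1.65
tcp_pos: [0.5982, -0.1186, 0.1999]
orientation: [-0.0, -0.166, 0.986, 0.0]
wrist_force: [0.7, 0.4, 0.0]
finger_gap: -0.0001
grip_force: 0.0
```

>>> drive_tool:
  deltas:
    - [[255,0,0,0,0,0,0],[255,0,0,0,0,0,0]]

```text
clock: 1.9
tcp_pos: [0.597, -0.1165, 0.1996]
orientation: [-0.001, -0.165, 0.986, 0.001]
wrist_force: [0.2, -0.1, -0.0]
finger_gap: -0.0001
grip_force: 0.0
```

```bash
python3 -c "
from h import *
print(get_state());snap('top','t2.png',(280,160,460,295),4.4)"
```

```text
{'clock': 1.9, 'joint_pos': array([-3.24804222e-01,  3.89571336e-01,  7.80280427e-02,  1.26116550e+00,
        4.26784946e-04, -6.55689816e-01]), 'qvel': array([ 0.02661936, -0.02354034, -0.0133566 , -0.00012355, -0.00063538,
       -0.00081447]), 'tau': array([-1.13594614e+00, -5.12931454e+01,  3.00878334e+01, -1.57715539e-01,
       -5.16942702e-02, -7.86877266e-03]), 'tcp_pos': array([ 0.59695631, -0.11646405,  0.19955093]), 'orientation': array([-7.43128550e-04, -1.64688817e-01,  9.86345088e-01,  6.38493855e-04]), 'wrist_force': array([ 0.15885609, -0.12288051, -0.00628777]), 'ft_torque': array([ 0.03047882,  0.03412226, -0.00494587]), 'grip_force': 0.0, 'finger_gap': -5.694575805925637e-05}
```

View pics/t2.png

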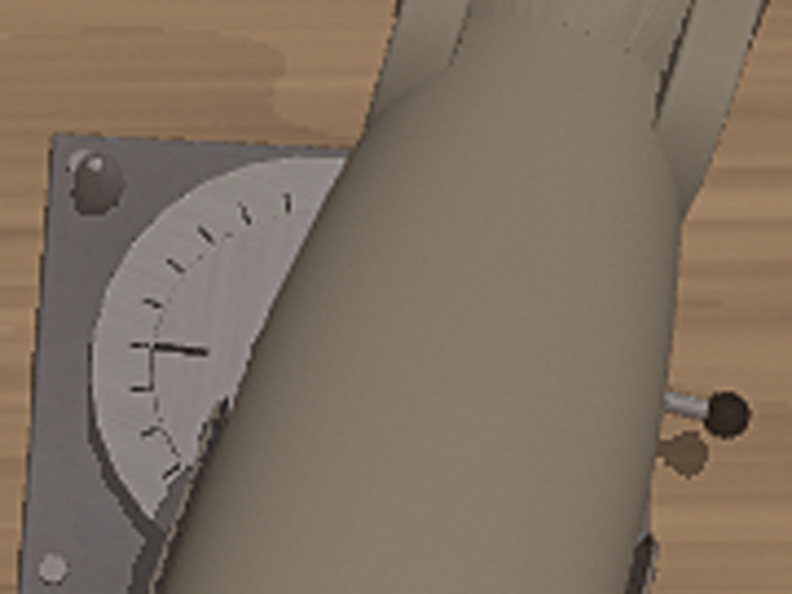

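>>> drive_tool:
  deltas:
    - [[255,0,0,0.04,0,0,0],[255,0,0,0.08,0,0,0],[255,0,0,0.11,0,0,0],[255,0,0,0.128,0,0,0],[255,0,0,0.128,0,0,0]]

```text
clock: 2.58
tcp_pos: [0.5958, -0.1145, 0.0711]
orientation: [-0.001, -0.166, 0.986, 0.001]
wrist_force: [-1.0, -0.7, -0.5]
finger_gap: 0.0002
grip_force: 0.0
```

```bash
python3 -c "
from h import *
rows(arc(-71,.072),[arc(a,.072) for a in range(-74,-95,-2)])
snap('side','s1.png',(240,170,400,290),5)"
```

```text
[255, np.float64(0.0037), np.float64(0.0001), 0.0, 0, 0, 3]
[255, np.float64(0.0061), np.float64(0.0003), 0.0, 0, 0, 5]
[255, np.float64(0.0085), np.float64(0.0005), 0.0, 0, 0, 7]
[255, np.float64(0.011), np.float64(0.0009), 0.0, 0, 0, 9]
[255, np.float64(0.0134), np.float64(0.0013), 0.0, 0, 0, 11]
[255, np.float64(0.0157), np.float64(0.0018), 0.0, 0, 0, 13]
[255, np.float64(0.0181), np.float64(0.0024), 0.0, 0, 0, 15]
[255, np.float64(0.0205), np.float64(0.0031), 0.0, 0, 0, 17]
[255, np.float64(0.0228), np.float64(0.0038), 0.0, 0, 0, 19]
[255, np.float64(0.0251), np.float64(0.0046), 0.0, 0, 0, 21]
[255, np.float64(0.0274), np.float64(0.0056), 0.0, 0, 0, 23]
```

View pics/s1.png

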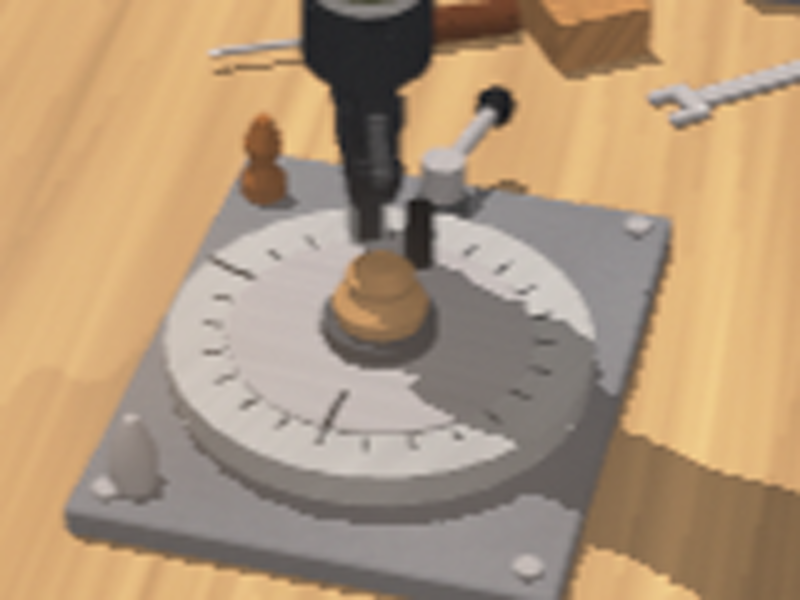

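>>> drive_tool:
  deltas:
    - [[255,0.004,0.0,0,0,0,3],[255,0.006,0.0,0,0,0,5],[255,0.0085,0.0005,0,0,0,7],[255,0.011,0.001,0,0,0,9],[255,0.0134,0.0013,0,0,0,11],[255,0.0157,0.0018,0,0,0,13],[255,0.0181,0.0024,0,0,0,15],[255,0.0205,0.0031,0,0,0,17],[255,0.0228,0.0038,0,0,0,19],[255,0.0251,0.0046,0,0,0,21],[255,0.0274,0.0056,0,0,0,23]]

```text
clock: 4.0
tcp_pos: [0.5699, -0.1201, 0.0724]
orientation: [0.0, 0.036, 0.999, 0.0]
wrist_force: [3.6, 3.1, 1.1]
finger_gap: -0.0003
grip_force: 1.4
```

```bash
python3 -c "
from h import *
g=[arc(a,.072) for a in range(-97,-131,-3)]
rows(arc(-94,.072),g)
c=lambda u,v,z:c2w(u,v,z,'side',(240,170),5)
for u,v,z in((327,437,.052),(255,277,.05)):
  d=c(u,v,z)[:2]-C;print(np.hypot(*d),np.degrees(np.arctan2(d[1],d[0])))
snap('side','s2.png',(240,170,400,290),5)"
```

```text
[255, np.float64(0.0037), np.float64(0.0001), 0.0, 0, 0, 3]
[255, np.float64(0.0073), np.float64(0.0004), 0.0, 0, 0, 6]
[255, np.float64(0.011), np.float64(0.0009), 0.0, 0, 0, 9]
[255, np.float64(0.0146), np.float64(0.0015), 0.0, 0, 0, 12]
[255, np.float64(0.0181), np.float64(0.0024), 0.0, 0, 0, 15]
[255, np.float64(0.0216), np.float64(0.0034), 0.0, 0, 0, 18]
[255, np.float64(0.0251), np.float64(0.0046), 0.0, 0, 0, 21]
[255, np.float64(0.0285), np.float64(0.0061), 0.0, 0, 0, 24]
[255, np.float64(0.0318), np.float64(0.0076), 0.0, 0, 0, 27]
[255, np.float64(0.035), np.float64(0.0094), 0.0, 0, 0, 30]
[255, np.float64(0.0381), np.float64(0.0113), 0.0, 0, 0, 33]
[255, np.float64(0.0411), np.float64(0.0134), 0.0, 0, 0, 36]
0.08925155642654964 81.44208943956761
0.09797370360027652 -29.4650641102825
```

View pics/s2.png

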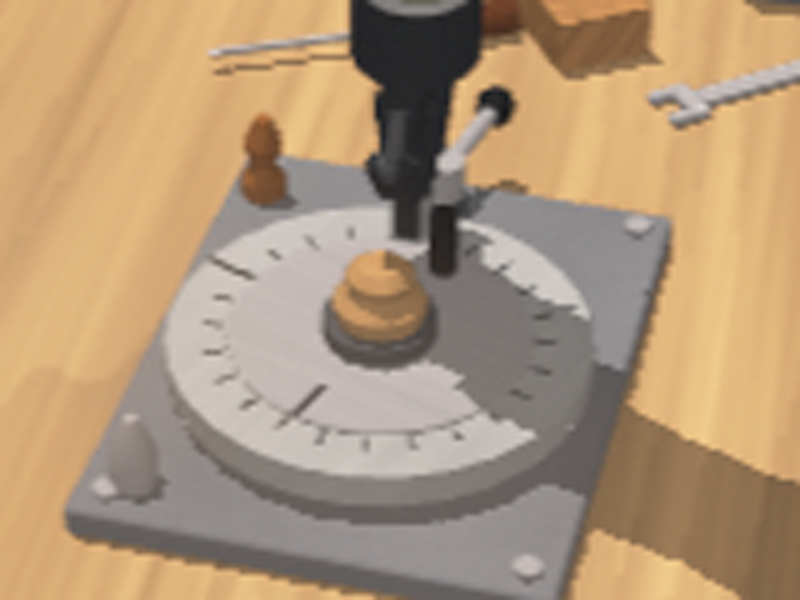

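>>> drive_tool:
  deltas:
    - [[255,0.0037,0.0,0,0,0,3],[255,0.0073,0.0004,0,0,0,6],[255,0.011,0.0009,0,0,0,9],[255,0.0146,0.0015,0,0,0,12],[255,0.0181,0.0024,0,0,0,15],[255,0.0216,0.0034,0,0,0,18],[255,0.0251,0.0046,0,0,0,21],[255,0.0285,0.0061,0,0,0,24],[255,0.0318,0.0076,0,0,0,27],[255,0.035,0.0094,0,0,0,30],[255,0.0381,0.0113,0,0,0,33],[255,0.0411,0.0134,0,0,0,36]]

```text
clock: 5.55
tcp_pos: [0.5304, -0.1046, 0.0725]
orientation: [0.001, 0.343, 0.939, -0.0]
wrist_force: [4.6, 0.4, 0.1]
finger_gap: -0.0
grip_force: 1.6
```

```bash
python3 -c "
from h import *
d=c2w(290,421,.052,'side',(240,170),5)[:2]-C;print(np.hypot(*d),np.degrees(np.arctan2(d[1],d[0])))
print(get_state()['joint_pos'])"
```

```text
0.08695643793346741 65.30483016540559
[-3.42870649e-01  3.47417733e-01 -3.13542637e-01  9.08155353e-01
 -6.37637741e-04  3.57583231e-01]
```

>>> drive_tool:
  deltas:
    - [[255,0.0037,0.0,0,0,0,3],[255,0.0073,0.0004,0,0,0,6],[255,0.011,0.0009,0,0,0,9],[255,0.0146,0.0015,0,0,0,12],[255,0.0181,0.0024,0,0,0,15],[255,0.0216,0.0034,0,0,0,18],[255,0.0251,0.0046,0,0,0,21],[255,0.0285,0.0061,0,0,0,24],[255,0.0318,0.0076,0,0,0,27],[255,0.035,0.0094,0,0,0,30],[255,0.0381,0.0113,0,0,0,33],[255,0.0411,0.0134,0,0,0,36]]

```text
clock: 7.05
tcp_pos: [0.5076, -0.0686, 0.0727]
orientation: [0.001, 0.617, 0.787, -0.001]
wrist_force: [3.0, -2.4, 0.9]
finger_gap: 0.0003
grip_force: 1.5
```

```bash
python3 -c "
from h import *
snap('side','s3.png',(260,190,380,280),6.66)"
```

```text
(no output)
```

View pics/s3.png

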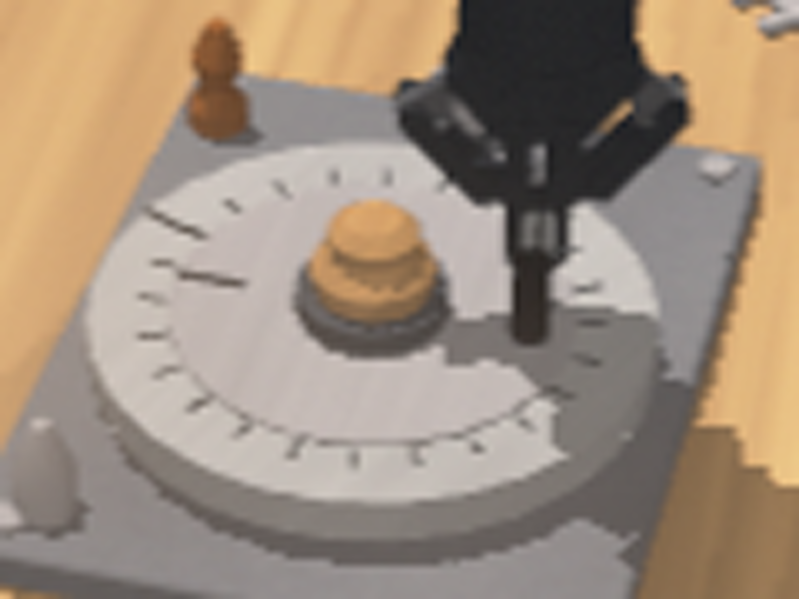

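```bash
python3 -c "
from h import *
for u,v in((180,273),(175,265),(168,298),(204,237),(152,263),(150,208),(242,284)):
  d=c2w(u,v,.051,'side',(260,190),6.66)[:2]-C;print(u,v,np.hypot(*d),np.degrees(np.arctan2(d[1],d[0])))
rows(arc(-166,.072),[arc(a,.072) for a in (-168,-170,-172,-174,-176,-178,-180)])
print(get_state()['tcp_pos'])"
```

```text
180 273 0.0924295073911004 -11.48695875435455
175 265 0.09694774930161311 -14.054556672194657
168 298 0.09170864052062298 -0.05846088224208439
204 237 0.09747461015265621 -28.11306224106851
152 263 0.10683170773408458 -12.37204118157123
150 208 0.13024961462306417 -28.379061582251726
242 284 0.06417251789932177 -14.690479492328192
[255, np.float64(0.0024), np.float64(0.0), 0.0, 0, 0, 2]
[255, np.float64(0.0049), np.float64(0.0002), 0.0, 0, 0, 4]
[255, np.float64(0.0073), np.float64(0.0004), 0.0, 0, 0, 6]
[255, np.float64(0.0097), np.float64(0.0007), 0.0, 0, 0, 8]
[255, np.float64(0.0122), np.float64(0.0011), 0.0, 0, 0, 10]
[255, np.float64(0.0146), np.float64(0.0015), 0.0, 0, 0, 12]
[255, np.float64(0.0169), np.float64(0.0021), 0.0, 0, 0, 14]
[ 0.50710364 -0.06808659  0.07256174]
```

>>> drive_tool:
  deltas:
    - [[255,0.0024,0.0,0,0,0,2],[255,0.0049,0.0002,0,0,0,4],[255,0.0073,0.0004,0,0,0,6],[255,0.0097,0.0007,0,0,0,8],[255,0.011,0.0009,0,0,0,9],[255,0.0122,0.0011,0,0,0,10],[255,0.0134,0.0013,0,0,0,11],[255,0.0146,0.0015,0,0,0,12],[255,0.0146,0.0015,0,0,0,12],[255,0.0146,0.0015,0,0,0,12]]

```text
clock: 8.35
tcp_pos: [0.5046, -0.0526, 0.0722]
orientation: [-0.0, 0.694, 0.719, -0.0]
wrist_force: [1.4, -1.4, 1.8]
finger_gap: 0.0001
grip_force: 1.1
```

```bash
python3 -c "
from h import *
p,d=read_camera('side');a=p[:,:,::-1][205:265,260:340];p,d=read_camera('top')
b=p[:,:,::-1][190:250,330:410]
cv2.imwrite('pics/m1.png',np.vstack([cv2.resize(x,None,fx=5,fy=5,interpolation=cv2.INTER_CUBIC) for x in(a,b)]))
print(get_state()['tcp_pos'])"
```

```text
[ 0.50459399 -0.05261453  0.07218951]
```

View pics/m1.png

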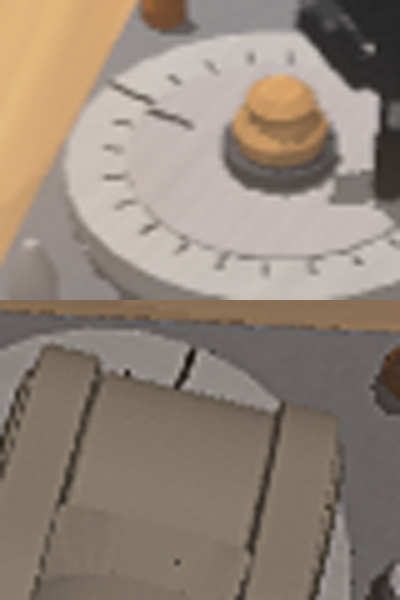

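>>> drive_tool:
  deltas:
    - [[255,0.0013,0.0,0,0,0,1],[255,0.0024,0.0,0,0,0,2],[255,0.0037,0.0001,0,0,0,3],[255,0.0049,0.0002,0,0,0,4],[255,0.0055,0.0003,0,0,0,4.6],[255,0.0061,0.0003,0,0,0,5.1],[255,0.0061,0.0003,0,0,0,5.1],[255,0.0061,0.0003,0,0,0,5.1]]

```text
clock: 9.45
tcp_pos: [0.5049, -0.0465, 0.0722]
orientation: [-0.0, 0.726, 0.688, 0.0]
wrist_force: [1.7, -1.8, -0.5]
finger_gap: -0.0005
grip_force: 0.9
```

>>> drive_tool:
  deltas:
    - [[255,-0.006,0,0,0,0,0],[255,-0.012,0,0,0,0,0],[255,-0.016,0,0,0,0,0],[255,-0.016,0,-0.03,0,0,0],[255,-0.016,0,-0.07,0,0,0],[255,-0.016,0,-0.1,0,0,0],[255,-0.016,0,-0.13,0,0,0]]

```text
clock: 10.32
tcp_pos: [0.5039, -0.0628, 0.2034]
orientation: [-0.0, 0.726, 0.688, 0.0]
wrist_force: [-0.0, 0.8, 0.7]
finger_gap: 0.0001
grip_force: 0.0
```

```bash
python3 -c "
from h import *
s=get_state();print(s['tcp_pos'],s['orientation'],s['joint_pos'])
b=np.radians(-273.1);X=np.array([np.cos(b),np.sin(b)]);Y=np.array([np.sin(b),-np.cos(b)])
g=np.array([.62,-.235])
d=g-s['tcp_pos'][:2];print(d@X,d@Y)"
```

```text
[ 0.50386701 -0.06278225  0.20338098] [-5.64491282e-05  7.25971331e-01  6.87724947e-01  1.46510628e-04] [-2.82360420e-01  1.93867903e-01 -1.80268439e-01  1.19660924e+00
  3.09890316e-04  1.34253107e+00]
-0.16568540872144139 0.12527637592832674
```

```bash
cat >> h.py <<'E'
P=np.array([.5656,-.2044])
def arcl(a,z,r=.062): t=np.radians(a);return (P[0]+r*np.cos(t),P[1]+r*np.sin(t),z,a-90)
E
python3 -c "
from h import *
rows((.5043,-.0628,.2025,-273.1),[arcl(-77,.2025)])"
```

```text
[255, np.float64(-0.1976), np.float64(0.0861), 0.0, 0, 0, -106.1]
```

>>> drive_tool:
  deltas:
    - [[255,-0.02,0.009,0,0,0,-10],[255,-0.04,0.017,0,0,0,-20],[255,-0.06,0.026,0,0,0,-30],[255,-0.08,0.035,0,0,0,-40],[255,-0.1,0.043,0,0,0,-50],[255,-0.12,0.052,0,0,0,-60],[255,-0.14,0.061,0,0,0,-70],[255,-0.16,0.07,0,0,0,-80],[255,-0.18,0.078,0,0,0,-90],[255,-0.1976,0.086,0,0,0,-100],[255,-0.1976,0.0861,0,0,0,-106.1],[255,-0.1976,0.0861,0,0,0,-106.1]]

```text
clock: 11.82
tcp_pos: [0.5791, -0.2649, 0.2018]
orientation: [-0.0, -0.112, 0.994, 0.0]
wrist_force: [0.8, -0.6, 0.7]
finger_gap: 0.0001
grip_force: 0.0
```

```bash
python3 -c "
from h import *
p,d=read_camera('side');a=p[:,:,::-1][205:275,260:370];p,d=read_camera('top')
b=p[:,:,::-1][190:305,295:455]
a=cv2.resize(a,(550,350),interpolation=cv2.INTER_CUBIC);b=cv2.resize(b,None,fx=5,fy=5,interpolation=cv2.INTER_CUBIC)
m=np.zeros((600,800,3),'uint8');m[:350,:450]=a[:,:450];m[350:600,:500]=b[:250,:500]
cv2.imwrite('pics/m2.png',m)
print(get_state()['tcp_pos'])"
```

```text
[ 0.57915612 -0.26447588  0.2020913 ]
```

View pics/m2.png

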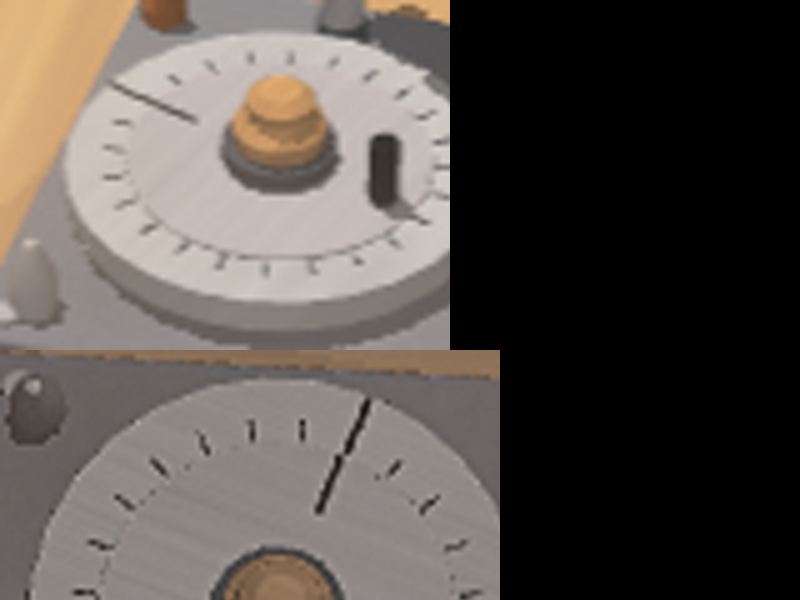

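>>> drive_tool:
  deltas:
    - [[255,0,0,0.05,0,0,0],[255,0,0,0.1,0,0,0],[255,0,0,0.135,0,0,0],[255,0,0,0.157,0,0,0],[255,0,0,0.157,0,0,0],[255,0,0,0.157,0,0,0]]

```text
clock: 12.68
tcp_pos: [0.5801, -0.2648, 0.0465]
orientation: [0.001, -0.113, 0.994, -0.0]
wrist_force: [-0.1, -1.1, -0.2]
finger_gap: 0.0
grip_force: 0.0
```

```bash
python3 -c "
from h import *
rows(arcl(-77,.045),[arcl(a,.045) for a in range(-79,-112,-3)])"
```

```text
[255, np.float64(0.0022), np.float64(0.0), 0.0, 0, 0, 2]
[255, np.float64(0.0054), np.float64(0.0002), 0.0, 0, 0, 5]
[255, np.float64(0.0086), np.float64(0.0006), 0.0, 0, 0, 8]
[255, np.float64(0.0118), np.float64(0.0011), 0.0, 0, 0, 11]
[255, np.float64(0.015), np.float64(0.0018), 0.0, 0, 0, 14]
[255, np.float64(0.0181), np.float64(0.0027), 0.0, 0, 0, 17]
[255, np.float64(0.0212), np.float64(0.0037), 0.0, 0, 0, 20]
[255, np.float64(0.0242), np.float64(0.0049), 0.0, 0, 0, 23]
[255, np.float64(0.0272), np.float64(0.0063), 0.0, 0, 0, 26]
[255, np.float64(0.0301), np.float64(0.0078), 0.0, 0, 0, 29]
[255, np.float64(0.0329), np.float64(0.0094), 0.0, 0, 0, 32]
```

>>> drive_tool:
  deltas:
    - [[255,0.0022,0.0,0,0,0,2],[255,0.0054,0.0002,0,0,0,5],[255,0.0086,0.0006,0,0,0,8],[255,0.0118,0.0011,0,0,0,11],[255,0.015,0.0018,0,0,0,14],[255,0.0181,0.0027,0,0,0,17],[255,0.0212,0.0037,0,0,0,20],[255,0.0242,0.0049,0,0,0,23],[255,0.0272,0.0063,0,0,0,26],[255,0.0301,0.0078,0,0,0,29],[255,0.0329,0.0094,0,0,0,32]]

```text
clock: 14.05
tcp_pos: [0.5467, -0.2637, 0.0468]
orientation: [0.002, 0.167, 0.986, -0.001]
wrist_force: [2.1, 0.1, -0.8]
finger_gap: 0.0001
grip_force: 1.0
```

>>> drive_tool:
  deltas:
    - [[255,0.0022,0.0,0,0,0,2],[255,0.0054,0.0002,0,0,0,5],[255,0.0086,0.0006,0,0,0,8],[255,0.0118,0.0011,0,0,0,11],[255,0.015,0.0018,0,0,0,14],[255,0.0181,0.0027,0,0,0,17],[255,0.0212,0.0037,0,0,0,20],[255,0.0242,0.0049,0,0,0,23],[255,0.0272,0.0063,0,0,0,26],[255,0.0282,0.0068,0,0,0,27]]

```text
clock: 15.3
tcp_pos: [0.5216, -0.2479, 0.0463]
orientation: [0.001, 0.391, 0.92, -0.0]
wrist_force: [1.5, -0.7, 1.3]
finger_gap: -0.0002
grip_force: 0.9
```

```bash
python3 -c "
from h import *
rows(arcl(-136,.045),[arcl(a,.045) for a in range(-137,-149,-1)])
p,d=read_camera('side')
# ball: dark pixels; predicted tip pixels for lever angles
for a in(-145,-150,-155,-160,-165,-168.4):
  t=np.radians(a);print(a,px('side',[P[0]+.08*np.cos(t),P[1]+.08*np.sin(t),.058]).round(1),px('top',[P[0]+.08*np.cos(t),P[1]+.08*np.sin(t),.058]).round(1))
cv2.imwrite('pics/x.png',cv2.resize(p[185:245,300:400,::-1],None,fx=6,fy=6))
m=(p.max(2)<45)[185:245,300:400]
n,l,st,c=cv2.connectedComponentsWithStats(m.astype('uint8'))
for i in range(1,n):
  if st[i,4]>8:print(st[i]+[300,185,0,0,0],c[i]+[300,185])
"
```

```text
[255, np.float64(0.0011), np.float64(0.0), 0.0, 0, 0, 1]
[255, np.float64(0.0022), np.float64(0.0), 0.0, 0, 0, 2]
[255, np.float64(0.0032), np.float64(0.0001), 0.0, 0, 0, 3]
[255, np.float64(0.0043), np.float64(0.0002), 0.0, 0, 0, 4]
[255, np.float64(0.0054), np.float64(0.0002), 0.0, 0, 0, 5]
[255, np.float64(0.0065), np.float64(0.0003), 0.0, 0, 0, 6]
[255, np.float64(0.0076), np.float64(0.0005), 0.0, 0, 0, 7]
[255, np.float64(0.0086), np.float64(0.0006), 0.0, 0, 0, 8]
[255, np.float64(0.0097), np.float64(0.0008), 0.0, 0, 0, 9]
[255, np.float64(0.0108), np.float64(0.0009), 0.0, 0, 0, 10]
[255, np.float64(0.0118), np.float64(0.0011), 0.0, 0, 0, 11]
[255, np.float64(0.0129), np.float64(0.0014), 0.0, 0, 0, 12]
-145 [351.  200.3] [432.5 272. ]
-150 [352.  201.5] [430.2 273.5]
-155 [352.7 202.8] [427.7 274.9]
-160 [353.3 204. ] [425.1 276. ]
-165 [353.6 205.3] [422.4 276.9]
-168.4 [353.8 206.2] [420.5 277.3]
[332 185  24  15 139] [343.36690647 188.97841727]
[350 197   7   7  33] [353.03030303 200.42424242]
```

>>> drive_tool:
  deltas:
    - [[255,0.0011,0,0,0,0,1],[255,0.0022,0,0,0,0,2],[255,0.0032,0.0001,0,0,0,3],[255,0.0043,0.0002,0,0,0,4],[255,0.0054,0.0002,0,0,0,5],[255,0.0065,0.0003,0,0,0,6],[255,0.0076,0.0005,0,0,0,7],[255,0.0076,0.0005,0,0,0,7]]

```text
clock: 16.35
tcp_pos: [0.5157, -0.2412, 0.0452]
orientation: [-0.0, 0.446, 0.895, 0.0]
wrist_force: [1.3, -1.2, 0.8]
finger_gap: -0.0002
grip_force: 0.7
```

>>> drive_tool:
  deltas:
    - [[255,0.0006,0,0,0,0,0.5],[255,0.0011,0,0,0,0,1],[255,0.0016,0,0,0,0,1.5],[255,0.0022,0,0,0,0,2],[255,0.0022,0,0,0,0,2]]

```text
clock: 16.98
tcp_pos: [0.5145, -0.2396, 0.0453]
orientation: [-0.0, 0.462, 0.887, 0.0]
wrist_force: [2.0, -0.1, 0.4]
finger_gap: -0.0003
grip_force: 0.8
```

>>> drive_tool:
  deltas:
    - [[255,0.0006,0,0,0,0,0.5],[255,0.0011,0,0,0,0,1],[255,0.0016,0,0,0,0,1.5],[255,0.0022,0,0,0,0,2],[255,0.0022,0,0,0,0,2]]

```text
clock: 17.6
tcp_pos: [0.5132, -0.2378, 0.0453]
orientation: [-0.0, 0.477, 0.879, 0.0]
wrist_force: [1.6, -0.8, 0.5]
finger_gap: 0.0003
grip_force: 0.8
```

>>> drive_tool:
  deltas:
    - [[255,0.0006,0,0,0,0,0.5],[255,0.0011,0,0,0,0,1],[255,0.0011,0,0,0,0,1],[255,0.0011,0,0,0,0,1]]

```text
clock: 18.1
tcp_pos: [0.5129, -0.2372, 0.0454]
orientation: [0.0, 0.485, 0.875, -0.0]
wrist_force: [2.4, -3.3, -0.1]
finger_gap: 0.0
grip_force: 1.5
```

>>> drive_tool:
  deltas:
    - [[255,0.0005,0,0,0,0,0],[255,0.001,0,0,0,0,0],[255,0.001,0,0,0,0,0]]

```text
clock: 18.48
tcp_pos: [0.5128, -0.2369, 0.0455]
orientation: [0.001, 0.485, 0.875, -0.0]
wrist_force: [3.1, -4.4, -2.1]
finger_gap: 0.0004
grip_force: 2.7
```

Force rises while the tip stays put: the stop is reached. Back off and lift clear, then move aside for a check.

>>> drive_tool:
  deltas:
    - [[255,-0.003,0,0,0,0,0],[255,-0.008,0,0,0,0,0],[255,-0.014,0,0,0,0,0],[255,-0.014,0,-0.04,0,0,0],[255,-0.014,0,-0.09,0,0,0],[255,-0.014,0,-0.14,0,0,0],[255,-0.05,-0.05,-0.16,0,0,0],[255,-0.09,-0.09,-0.16,0,0,0],[255,-0.12,-0.12,-0.16,0,0,0],[255,-0.12,-0.12,-0.16,0,0,0],[255,-0.12,-0.12,-0.16,0,0,0]]

```text
clock: 19.85
tcp_pos: [0.4737, -0.4009, 0.2047]
orientation: [-0.001, 0.485, 0.875, 0.001]
wrist_force: [-0.2, -0.5, -0.9]
finger_gap: 0.0002
grip_force: 0.0
```

```bash
python3 -c "
from h import *
p,d=read_camera('side');a=p[:,:,::-1][190:265,260:370];p,d=read_camera('top')
b=p[:,:,::-1][185:305,285:445]
m=np.zeros((600,800,3),'uint8');m[:225,:330]=cv2.resize(a,(330,225),interpolation=cv2.INTER_CUBIC)
m[225:585,320:800]=cv2.resize(b,(480,360),interpolation=cv2.INTER_CUBIC)
cv2.imwrite('pics/m3.png',m)
print(get_state()['tcp_pos'],get_state()['wrist_force'])"
```

```text
[ 0.47419833 -0.40016258  0.20509419] [ 0.84877037  0.17210156 -1.0154895 ]
```

View pics/m3.png

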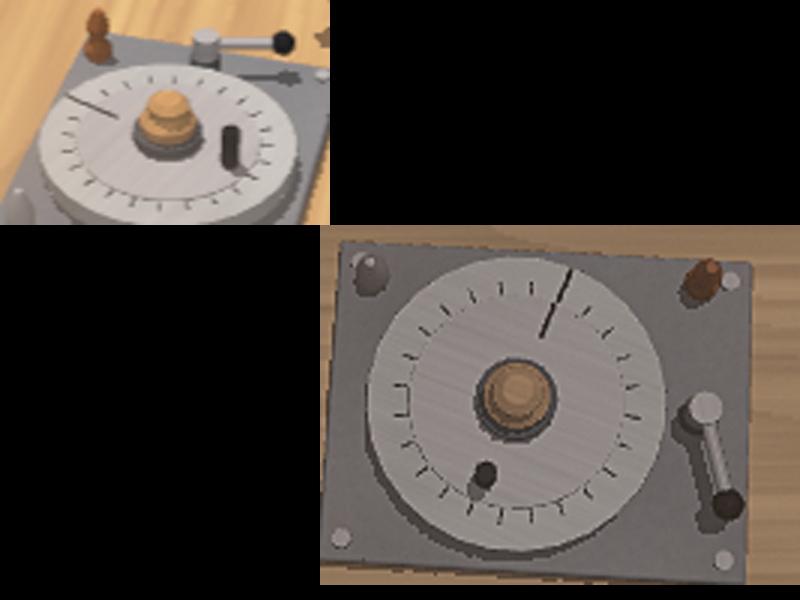

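```bash
python3 -c "
from h import *
a=c2w(705-320,408-225,.068,o=(285,185),s=3);b=c2w(728-320,503-225,.060,o=(285,185),s=3)
d=(b-a)[:2];ang=np.degrees(np.arctan2(d[1],d[0]));print(ang,np.hypot(*d),np.radians(-93.9-ang))"
```

```text
-167.7499691402061 0.07893912141179309 1.2889251139928024
```

The lever measures 1.29 rad, which is at its stop, and the index line lies on the long scale line.

```bash
python3 -c "
from workcell import *
print(hand_in())"
```

```text
the job is handed in; nothing more can be done
None
```

The dial's index line is lined up with the long scale line (within about 1 mm in the last close view), the lock lever is at its stop (about 1.29 rad), the arm is clear of everything, and the job is handed in; the judge's result was not shown.

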